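# Snap the red powder dispenser shut and stand it upright

## Task

The red powder dispenser has been left leaning over the sheet in its tilting yoke with its white cap pulled open. Before swinging the bottle, press its cap gently until it clicks over and is fully home, without forcing it; then swing the bottle upright in its yoke and leave it there, still shut. Leave the black and grey dispensers and everything else on the bench as they are.

Things in the scene. Friction and masses are not known exactly. Their poses are not given: they have to be found in the camera images.
- red_hinge (a point): Midpoint of the red dispenser's tilt axis, 75 mm above the table, in a fixed aluminium yoke on a steel base plate 110 x 90 x 10 mm. Its two cheeks are 30 mm wide, 74 mm apart over their outsides (92 over the black bosses) and end 13 mm above the axis. y = tilt axis, z = up, -x = the side the bottle leans to (roughly towards the robot).
- red_tilt (a joint): Tilt of the red bottle, rad: 0 upright, positive leans its top to the yoke's -x side; range -0.5 to 0.9, starts at 0.35 to 0.55. Friction hinge (0.4 N m), stays where left, no stop or click at upright; a sideways push on the bottle swings it. The bottle body is 46 mm across, from 55 mm below the axis to a shoulder 50 to 59 mm above it.
- red_cap (a joint): Travel of the white push-pull cap of the red bottle along the bottle's axis, m: 0 = fully home, 0.008 = pulled open. Pressing it home takes about 13 N at first, then it clicks over, gives way and goes hard. How high it stands when home differs by up to 12 mm from start to start (a hidden collar inside), so contact and home must be felt.
- red_mouth: Rim of the red bottle's ribbed cap ring (34 mm across, 25 mm tall, part of the bottle, good to grip): origin at the centre of its top face, 84 mm from the tilt axis; z out along the bottle's axis, y along the tilt axis. Out of it stands the white push-pull cap, 24 mm across: its flat top is 6 to 18 mm above this rim when home, 14 to 26 mm when open. Press it with less than 60 N.
- black_top (a point): Centre of the top of the white cap of the black dispenser, of the same make, shut and nearly upright, some 165 to 177 mm above the table. Not to be disturbed.
- grey_top (a point): Centre of the top of the white cap of the grey dispenser, of the same make, shut and nearly upright, some 165 to 177 mm above the table. Not to be disturbed.
- tape_roll: Roll of clear tape lying flat, 90 mm across, 45 mm tall; origin at the centre of its underside. Bystander.
- brown_pot: Small brown pot, 32 mm across, 45 mm tall; origin under its centre. Bystander.
- pot_lid: Loose brown lid, 40 mm across, 10 mm tall; origin under its centre. Bystander.
- pink_jar: Large pink jar with black lid, 110 mm across, 120 mm tall, behind the dispensers; origin under its centre. Bystander.
- orange_pot: Orange pot, 44 mm across, 70 mm tall, behind the dispensers; origin under its centre. Bystander.
- tumbler: Empty glass tumbler, 72 mm across, 85 mm tall, behind the dispensers; origin under its centre. Bystander.
- dust_brush: Powder brush lying on the table at the robot's right; origin under its middle. Bystander.

How it is judged:
By the outcome, as a careful person would: the job done as asked, in the order asked, and still so for the second after the job is handed in, with the robot touching nothing.
It also fails if it takes over 40 s, if anything falls off the work surface, if the arm or the gripper's body presses on something with over 40 N, if the wrist force passes 120 N, or if a joint passes its speed limit or range.

## Robot

A 6-joint arm with a two-finger parallel gripper is mounted at the origin on the work surface. World frame = base frame: x ahead of the robot, y to its left, z up, the work surface at z = 0. Lengths are in mm, angles in rad, forces in N, time in s.
With the tool pointing down it reaches from about 275 to 1000 mm from the base axis. Payload 8.4 kg.
Tool frame: the origin (TCP) lies at the very end of the fingers, on their centre line; the grasp point (between the pads) lies 19 mm behind it; z points along the fingers, y is the line along which they close (so a half turn about z gives the same grasp; the last joint's range is limited). The gripper opens to 85 mm and grips with 20 to 120 N. Pads are 22 mm wide; open, the fingers measure 114 mm over their backs; the gripper's body (76 mm by 85 mm) begins 54 mm behind the grasp point. The pads swing forward as they close: fully open they stand 13 mm farther back than shut.
Start: joints at [-0.002, 0.353, 1.633, -0, 1.155, -0.002], TCP at [625.002, -0, 231.281] pointing down, gripper open.
Joint ranges: [-2.63, 2.63], [-0.92, 2.1], [0.06, 2.66], [-1.3, 4.44], [0, 2.69], [-3.02, 3.02]. Speed limits (rad/s): [2.22, 2.22, 2.79, 3.14, 3.14, 3.14].

## Interface

Orientations are given as [roll, pitch, yaw] about the fixed x, y, z axes, in that order (R = Rz(yaw) Ry(pitch) Rx(roll)).
In Python, from rig import telemetry, imaging, r gives the robot as it stands. The module is installed in compiled form; this text tells all that it offers.
- The arm moves only by the tool step_arm, never from a script. Its argument "moves" is a list of rows, each a list of 3 entries, a list of its own where there are three numbers: the turn, a rotation vector about the tool's x, y, z scaled (see below), then the shift along the tool's x, y, z scaled (see below), then the opening, from -1 (shut) to 1 (fully open). A call has 1 to 8 rows; each row is the pose to reach, as a shift and turn from the pose commanded when the call began, along the tool's axes at that moment; what a row does not reach only later rows make up. The controller multiplies each number of a shift by 200 mm and each number of a turn by 45 degrees. A row lasts 1/10 s, in which the tool goes at most 50 mm and 8.59 degrees, less where a joint would pass 70% of its speed; a pose out of reach is approached as far as the arm can. A call with a number of a shift or a turn outside -1 to 1 is refused whole. A call with a gripper value outside its range is refused whole. The fingers move at their own pace and stop on an object; "squeeze" is the grip in N (left out, the last holds). Time passes only in rows, so rows that repeat a pose let the fingers close. It gives the time, the measured TCP pose, the force, the opening and the grip force at its end, in the units of the state.
- telemetry.sense(): the state, without advancing time (a new reading comes with each control period).
- imaging.grab_frame(name): name is "scene" or "side" or "wrist"; returns the picture (420x560x3 uint8, red, green, blue); there is no depth.
- imaging.calibration(name): a dict with "fx", "fy", "cx", "cy" (pixels), "cam_to_world" (4x4, takes a point from camera to world coordinates). Camera axes: x right, y up, looking along -z (the intrinsics and any distortion apply to the point x, -y, -z); pixel columns grow to the right and rows downward; lengths in mm; the calibration is good to about 2 mm. The wrist camera is an equidistant fisheye: a pixel r from the principal point sees the ray r / f radians off the axis. A picture is of the moment at which its call begins: read the wrist's pose just before it. calibration takes no time and is no camera call; for the wrist camera it gives the pose at the moment of the call.
- r.sign_off(): hands the job in; it is judged then, once.
Trained networks look in the newest picture that a camera, given by its name, has taken for a name from the list of things; names that differ only in an ending like _2 or _b are one class to them, and where a whole thing is asked for, a point or a joint stands for the part that bears it (a point fixed in the world has none). Each returns a list of dicts, best first, with "conf" (0 to 1); they miss things now and then, are a little off and sometimes report something else, mostly with a low value. They report only what shows in the picture. A call takes as long as a camera call.
- imaging.recognise(camera, name): "extent" ([left, top, width, height] in pixels, round what is visible of it).
- imaging.mark_of(camera, name): "xy" ([column, row] in pixels: a listed point, or the origin of a listed thing).
The state is a dict: "clock": time; "qpos": joint angles; "qvel": joint speeds; "joint_efforts": joint torques, N m; "eef_pos": TCP position; "tcp_rot": TCP orientation; "contact_force": force on the tool from outside, world axes, zero at the start; "wrist_torque": the same for the moment, N m; "opening": opening from 0.0 (shut) to 1.0 (fully open); "grasp_force": force on a finger pad.
Only numpy, scipy, OpenCV 4.12 (cv2) and the standard library are available. Lean on these libraries where they do the work, as an engineer would, in place of code of your own. Each camera call takes 0.05 s, during which the arm holds its last target. There are 200 camera calls.

## Working session

There is one attempt and no reset: what is moved stays moved. The work goes in short steps, Python scripts to look and compute and a tool call to move; the robot and the scene stay as the last step left them, time stands still between calls to the robot, and variables do not carry over. Pictures are saved under pics/ and viewed, at most 10 in all, crops included, and the job is handed in when it is done.

Besides the shell and the picture viewer there is one more tool, called after "Request:" as a command line: name --argument value ..., lists and objects as JSON in quotes. step_arm: Moves the arm, as the interface text tells. Its arguments: {"type":"object","properties":{"moves":{"type":"array"},"squeeze":{"type":"number"}},"required":["moves"]}

```bash
mkdir -p pics; cat > h.py <<'E'
from rig import telemetry, imaging, r
import numpy as np, cv2
from scipy.spatial.transform import Rotation as R
def ray(cam,px):
    c=imaging.calibration(cam);M=np.array(c["cam_to_world"])
    x=(px[0]-c["cx"])/c["fx"];y=(px[1]-c["cy"])/c["fy"]
    if cam=="wrist":
        t=np.hypot(x,y);s=np.sin(t)/max(t,1e-9);d=np.array([x*s,-y*s,-np.cos(t)])
    else: d=np.array([x,-y,-1.])
    d=M[:3,:3]@d;return M[:3,3],d/np.linalg.norm(d)
def tri(obs):
    A=0;b=0;L=[]
    for cam,px in obs:
        o,d=ray(cam,px);P=np.eye(3)-np.outer(d,d);A=A+P;b=b+P@o;L.append((P,o))
    p=np.linalg.solve(A,b);return p,[float(np.linalg.norm(P@(p-o))) for P,o in L]
def proj(cam,p):
    c=imaging.calibration(cam);M=np.array(c["cam_to_world"]);q=M[:3,:3].T@(np.array(p)-M[:3,3])
    return c["cx"]+c["fx"]*q[0]/-q[2],c["cy"]-c["fy"]*q[1]/-q[2]
def atz(cam,px,z):
    o,d=ray(cam,px);return o+d*(z-o[2])/d[2]
E
python3 - <<'E'
from h import *
ims={c:imaging.grab_frame(c) for c in("scene","side","wrist")}
for c,i in ims.items(): cv2.imwrite(f"pics/{c}0.png",i[:,:,::-1])
obs={}
for n in("red_hinge","red_mouth","red_cap","black_top","grey_top"):
    for c in("scene","side","wrist"):
        m=imaging.mark_of(c,n) if n!="red_cap" else imaging.recognise(c,n)
        print(n,c,[(np.round(k.get("xy",k.get("extent"))).tolist(),round(k["conf"],2)) for k in m[:2]])
        if m and "xy" in m[0]: obs.setdefault(n,[]).append((c,m[0]["xy"]))
for n,o in obs.items():
    if len(o)>1: print(n,*[np.round(x,1) for x in tri(o)])
s=telemetry.sense();print(s)
for c in ims: print(c,np.round(np.array(imaging.calibration(c)["cam_to_world"])[:3],2).tolist())
E
```

```text
red_hinge scene [([297.0, 192.0], 0.75), ([334.0, 292.0], 0.73)]
red_hinge side [([226.0, 216.0], 0.77), ([296.0, 212.0], 0.53)]
red_hinge wrist [([238.0, 173.0], 0.7)]
red_mouth scene [([281.0, 166.0], 0.47)]
red_mouth side [([145.0, 260.0], 0.75), ([339.0, 382.0], 0.67)]
red_mouth wrist [([172.0, 200.0], 0.58)]
red_cap scene []
red_cap side [([204.0, 185.0, 11.0, 10.0], 0.45)]
red_cap wrist [([134.0, 186.0, 42.0, 36.0], 0.75)]
black_top scene [([245.0, 213.0], 0.6)]
black_top side [([293.0, 209.0], 0.42)]
black_top wrist []
grey_top scene []
grey_top side [([172.0, 151.0], 0.37)]
grey_top wrist [([408.0, 186.0], 0.31)]
red_hinge [578.   19.1  73. ] [3.  2.6 2. ]
red_mouth [456.5  45.2  51.4] [52.6 79.1 75.2]
black_top [ 578.5 -186.9  173.9] [0.1 0.1]
grey_top [586.7  83.1 261.7] [81.9 81.9]
{'clock': 0.9, 'qpos': array([-2.39601092e-03,  3.52999341e-01,  1.63343521e+00,  1.77702026e-05,
        1.15519447e+00, -2.39212414e-03]), 'qvel': array([-0.00127296, -0.00050574,  0.00218235, -0.00053675,  0.00040907,
        0.00038643]), 'joint_efforts': array([-7.77192272e-04, -6.05160570e+01, -3.42438555e+01,  1.09059675e-05,
        1.30223430e-03, -1.78213958e-05]), 'eef_pos': array([6.24983272e+02, 8.10615042e-03, 2.31266287e+02]), 'tcp_rot': array([-3.14155632e+00, -1.63441798e-05,  1.57078526e+00]), 'contact_force': array([0.31237124, 0.15603537, 0.92408554]), 'wrist_torque': array([ 0.00903743,  0.04298778, -0.01355453]), 'grasp_force': 0.0, 'opening': 1.0023912417916425}
scene [[0.82, -0.42, 0.39, 1037.54], [0.58, 0.57, -0.58, -754.54], [0.02, 0.7, 0.71, 918.49]]
side [[0.69, 0.39, -0.61, 0.56], [-0.73, 0.35, -0.59, -709.65], [-0.02, 0.85, 0.52, 651.77]]
wrist [[1.0, -0.0, 0.0, 624.22], [0.0, 0.96, 0.29, 75.2], [-0.0, -0.29, 0.96, 374.84]]
```

View pics/scene0.png

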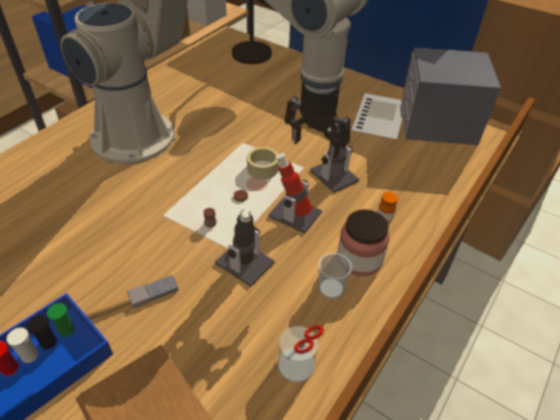

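View pics/side0.png

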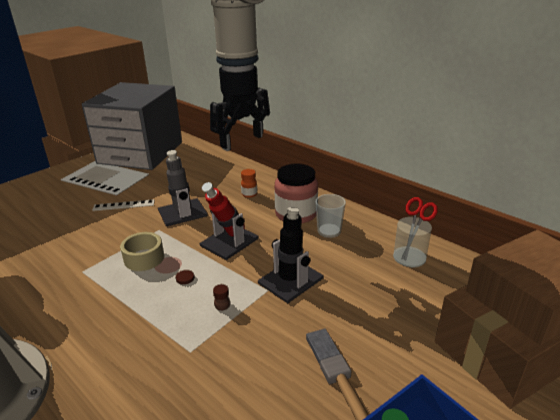

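View pics/wrist0.png

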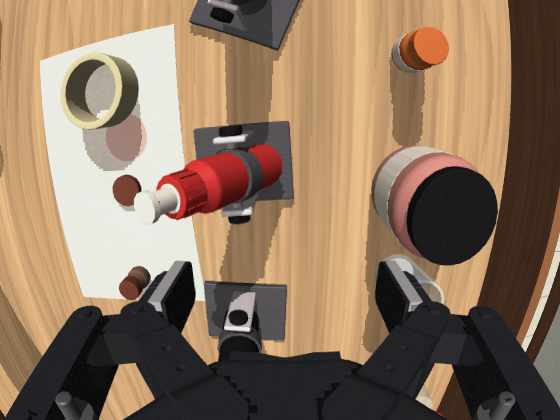

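```bash
python3 - <<'E'
from h import *
from scipy.optimize import least_squares
for p in [(194,128),(290,122),(294,197),(200,205)]: print(np.round(atz("wrist",p,10),1))
print("bosses z75",np.round(atz("wrist",(229,131),75),1),np.round(atz("wrist",(240,216),75),1),np.round(atz("wrist",(238,173),75),1))
for n,o in {"captop":[("wrist",(147,209)),("side",(207.5,187.5)),("scene",(281.5,159.5))],"captop_ws":[("wrist",(147,209)),("side",(207.5,187.5))],"hinge":[("wrist",(238,173)),("side",(226,216)),("scene",(297,192))]}.items(): print(n,*[np.round(x,1) for x in tri(o)])
for c in("side","scene"):
    i=cv2.imread(f"pics/{c}0.png"); a,b=((160,160) if c=="side" else (235,130))
    i=i[b:b+110,a:a+110]; cv2.imwrite(f"pics/{c}_crop.png",i)
a=[cv2.resize(cv2.imread(f"pics/{c}_crop.png"),(400,400),interpolation=cv2.INTER_CUBIC) for c in("side","scene")]
cv2.imwrite("pics/crops.png",np.hstack(a))
E
```

```text
[520.6  58.9  10. ]
[630.   63.3  10. ]
[634.9 -23.2  10. ]
[522.7 -32.8  10. ]
bosses z75 [572.6  57.8  75. ] [580.4 -24.8  75. ] [580.   17.9  75. ]
captop [529.9  12.3 167.2] [3.5 1.5 4.4]
captop_ws [527.5  11.4 169.5] [0.3 0.3]
hinge [577.6  19.1  74. ] [2.7 2.7 3.1]
```

View pics/crops.png

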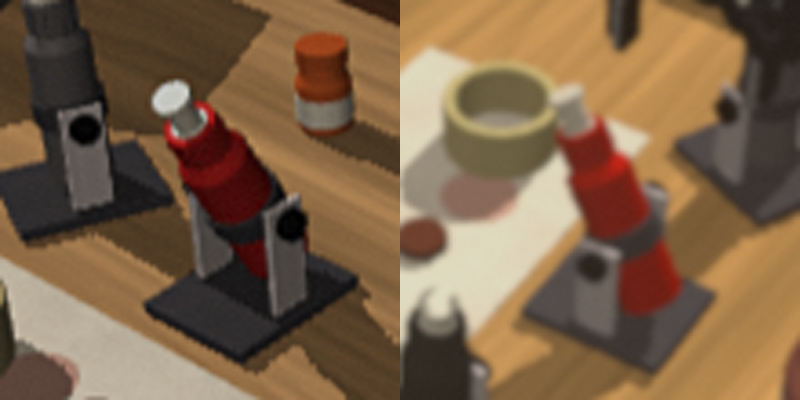

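```bash
cat > fit.py <<'E'
from h import *
from scipy.optimize import least_squares
def frame(p):
    hx,hy,yaw,t,L=p;ex=np.array([np.cos(yaw),np.sin(yaw),0]);ey=np.array([-ex[1],ex[0],0]);ez=np.array([0,0,1.])
    return np.array([hx,hy,75]),ex,ey,-np.sin(t)*ex+np.cos(t)*ez
def pts(p):
    h,ex,ey,u=frame(p);Z=np.array([0,0,-65.])
    return dict(h=h,top=h+p[4]*u,ring=h+84*u,bl=h+ey*46,br=h-ey*46,c1=h+Z-ex*55+ey*45,c2=h+Z+ex*55+ey*45,c3=h+Z+ex*55-ey*45,c4=h+Z-ex*55-ey*45)
W="wrist";O=[(W,(147,209),"top"),("side",(206.8,186.7),"top"),("scene",(281.5,157),"top"),(W,(232,131),"bl"),(W,(240,217),"br"),
("scene",(287.8,202.3),"br"),("scene",(305,183.6),"bl"),("side",(240,221.6),"br"),("side",(210.9,194.9),"ring"),
(W,(194,128),"c1"),(W,(290,122),"c2"),(W,(294,197),"c3"),(W,(200,205),"c4"),(W,(172,199),"ring")]
R0=[(ray(c,x),k) for c,x,k in O]
def res(p):
    P=pts(p);out=[]
    for (o,d),k in R0:
        v=P[k]-o;out+=list(v-d*(v@d))
    return np.array(out)
s=least_squares(res,[578,19,0.,.45,105],loss="soft_l1",f_scale=2)
if __name__=="__main__":
    print(np.round(s.x,3))
    for (c,x,k),e in zip(O,res(s.x).reshape(-1,3)): print(k,c,np.round(e,1))
    P=pts(s.x);print({k:np.round(P[k],1).tolist() for k in("h","top","ring")},np.round(frame(s.x)[3],3))
    print(np.round(np.sqrt(np.diag(np.linalg.inv(s.jac.T@s.jac))),4))
E
python3 fit.py
```

```text
[5.77306e+02 1.66690e+01 5.50000e-02 4.76000e-01 1.06773e+02]
top wrist [ 0.6  2.  -0.9]
top side [ 0.2 -0.2 -0.2]
top scene [-2.8 -1.1  0.7]
bl wrist [-0.7  4.9 -0.2]
br wrist [-0.3 -3.1  1.1]
br scene [-0.4 -4.5 -3.7]
bl scene [0.  1.3 1.2]
br side [ 1.9 -2.  -0.5]
ring side [2.3 0.5 3.1]
c1 wrist [-0.6 -0.3  0.2]
c2 wrist [-0.2  1.4 -0. ]
c3 wrist [-0.2 -1.9  0.5]
c4 wrist [ 2.   1.2 -0.9]
ring wrist [-0.9  1.3 -0. ]
{'h': [577.3, 16.7, 75.0], 'top': [528.4, 14.0, 169.9], 'ring': [538.9, 14.5, 149.7]} [-0.458 -0.025  0.889]
[0.3795 0.4603 0.0067 0.0079 0.8541]
```

```bash
cat >> fit.py <<'E'
def goal(d,t=None,flip=0,p=s.x):
    p=np.array(p,float).copy()
    if t is not None: p[3]=t
    h,ex,ey,u=frame(p);z=-u;y=ey if flip else -ey
    return h+d*u,R.from_matrix(np.c_[np.cross(y,z),y,z])
def rel(pos,rot,frac=1):
    st=telemetry.sense();R0=R.from_euler("xyz",st["tcp_rot"])
    return np.round((R0.inv()*rot).as_rotvec()*frac/(np.pi/4),4).tolist(),np.round(R0.inv().apply(pos-st["eef_pos"])*frac/200,4).tolist()
E
python3 - <<'E'
from fit import *
for f in(0,1): print(rel(*goal(147,flip=f)))
E
```

```text
([-0.4586, 0.4847, 1.8899], [0.0647, -0.5747, 0.1281])
([-0.492, -0.4655, -2.0275], [0.0647, -0.5747, 0.1281])
```

Request:
step_arm --moves '[[[-0.23, 0.24, 0.945], [0.03, -0.28, 0.05], -1], [[-0.23, 0.24, 0.945], [0.03, -0.28, 0.05], -1], [[-0.23, 0.24, 0.945], [0.03, -0.28, 0.05], -1], [[-0.23, 0.24, 0.945], [0.03, -0.28, 0.05], -1], [[-0.23, 0.24, 0.945], [0.03, -0.28, 0.05], -1], [[-0.23, 0.24, 0.945], [0.03, -0.28, 0.05], -1]]' --squeeze 40

```text
clock: 1.5
eef_pos: [568.1, 5.8, 221.2]
tcp_rot: [3.043, -0.236, 0.832]
contact_force: [-0.6, 0.1, -1.3]
opening: 0.003
grasp_force: 0.0
```

```bash
python3 -c "
from fit import *
print(rel(*goal(147)));st=telemetry.sense();print(st['clock'],st['qpos'],st['opening'])"
```

```text
([-0.7588, 0.6182, 1.4313], [0.0276, -0.6462, 0.2082])
1.5 [-0.06535258  0.16669408  1.93685602  0.166125    0.81920449  0.58451805] 0.0027957055926961165
```

```bash
cat > g.py <<'E'
import re
from h import *
src=open("fit.py").read()
exec(src[src.index("def frame"):src.index("def pts")])
class s: x=np.array([577.306,16.669,.055,.476,106.773])
exec(src[src.index("def goal"):])
E
python3 -c "
from g import *
print(rel(*goal(147)))"
```

```text
([-0.2266, 0.243, 0.9412], [-0.1824, -0.2411, 0.0124])
```

Request:
step_arm --moves '[[[-0.227, 0.243, 0.941], [-0.182, -0.241, 0.012], -1], [[-0.227, 0.243, 0.941], [-0.182, -0.241, 0.012], -1], [[-0.227, 0.243, 0.941], [-0.182, -0.241, 0.012], -1], [[-0.227, 0.243, 0.941], [-0.182, -0.241, 0.012], -1], [[-0.227, 0.243, 0.941], [-0.182, -0.241, 0.012], -1], [[-0.227, 0.243, 0.941], [-0.182, -0.241, 0.012], -1], [[-0.227, 0.243, 0.941], [-0.182, -0.241, 0.012], -1]]'

```text
clock: 2.2
eef_pos: [510.8, 13.4, 205.8]
tcp_rot: [3.139, -0.475, 0.063]
contact_force: [-1.0, 0.4, 0.1]
opening: 0.003
grasp_force: 0.0
```

```bash
python3 -c "
from g import *
print(rel(*goal(147)));st=telemetry.sense();print(st['clock'],st['qpos'],st['contact_force'])
im={c:imaging.grab_frame(c) for c in('wrist','side')}
cv2.imwrite('pics/w1.png',im['wrist'][:,:,::-1])
i=im['side'][100:260,140:300];cv2.imwrite('pics/s1.png',cv2.resize(i[:,:,::-1],(420,420),interpolation=cv2.INTER_CUBIC))
cv2.imwrite('pics/ws1.png',cv2.resize(np.hstack([cv2.imread('pics/w1.png'),cv2.imread('pics/s1.png')]),(800,343)))
c=imaging.calibration('wrist');p,_=goal(106.8);q,_=goal(84)
M=np.array(c['cam_to_world'])
for x in(p,q):
  v=M[:3,:3].T@(x-M[:3,3]);v=v*[1,-1,-1];t=np.arctan2(np.hypot(v[0],v[1]),v[2]);a=v[:2]/np.hypot(v[0],v[1])*t
  print(c['cx']+c['fx']*a[0],c['cy']+c['fy']*a[1])
"
```

```text
([-0.001, 0.0009, 0.0087], [-0.0038, 0.0018, -0.001])
2.2 [0.00846466 0.0033242  2.2338908  0.05285874 0.43012412 1.474497  ] [-1.004758    0.35552835  0.05721213]
287.06702922935796 237.66407693388237
286.85991110228883 224.8879164146114
```

View pics/ws1.png

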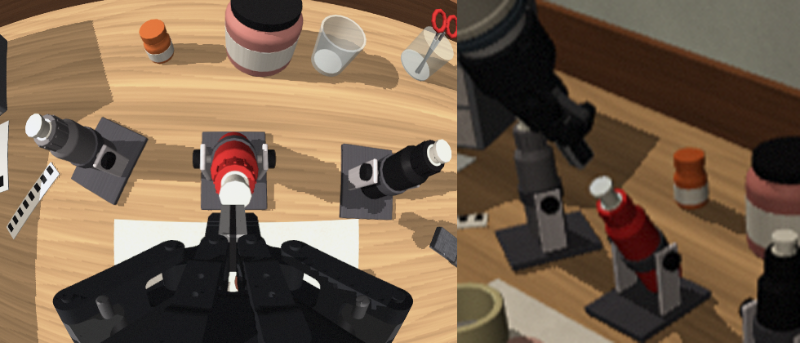

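Request:
step_arm --moves '[[[0, 0, 0.005], [0, 0, 0.05], -1], [[0, 0, 0.005], [0, 0, 0.1], -1], [[0, 0, 0.005], [0, 0, 0.14], -1], [[0, 0, 0.005], [0, 0, 0.16], -1], [[0, 0, 0.005], [0, 0, 0.16], -1]]'

```text
clock: 2.8
eef_pos: [525.4, 13.7, 176.3]
tcp_rot: [-3.141, -0.474, 0.055]
contact_force: [0.7, -0.6, -0.1]
opening: -0.003
grasp_force: 0.0
```

Request:
step_arm --moves '[[[0, 0, 0], [0, 0, 0.01], -1], [[0, 0, 0], [0, 0, 0.01], -1]]'

```text
clock: 3.0
eef_pos: [526.6, 13.8, 175.6]
tcp_rot: [-3.141, -0.476, 0.055]
contact_force: [0.4, -0.7, -0.1]
opening: 0.002
grasp_force: 0.0
```

Request:
step_arm --moves '[[[0, 0, 0], [0, 0, 0.01], -1], [[0, 0, 0], [0, 0, 0.01], -1]]'

```text
clock: 3.2
eef_pos: [527.5, 13.9, 173.9]
tcp_rot: [-3.141, -0.476, 0.055]
contact_force: [0.2, 0.1, 0.2]
opening: 0.006
grasp_force: 0.0
```

Request:
step_arm --moves '[[[0, 0, 0], [0, 0, 0.01], -1], [[0, 0, 0], [0, 0, 0.01], -1]]'

```text
clock: 3.4
eef_pos: [528.4, 14.0, 172.3]
tcp_rot: [-3.141, -0.476, 0.055]
contact_force: [-2.0, 0.0, 2.8]
opening: -0.001
grasp_force: 2.0
```

Request:
step_arm --moves '[[[0, 0, 0], [0, 0, 0.005], -1], [[0, 0, 0], [0, 0, 0.005], -1]]'

```text
clock: 3.6
eef_pos: [528.8, 14.0, 171.5]
tcp_rot: [-3.141, -0.476, 0.055]
contact_force: [-3.5, -0.9, 6.1]
opening: 0.004
grasp_force: 3.1
```

Request:
step_arm --moves '[[[0, 0, 0], [0, 0, 0.005], -1], [[0, 0, 0], [0, 0, 0.005], -1]]'

```text
clock: 3.8
eef_pos: [529.3, 14.0, 170.6]
tcp_rot: [-3.141, -0.476, 0.055]
contact_force: [-2.9, 0.6, 4.8]
opening: 0.002
grasp_force: 2.8
```

Request:
step_arm --moves '[[[0, 0, 0], [0, 0, 0.005], -1], [[0, 0, 0], [0, 0, 0.005], -1]]'

```text
clock: 4.0
eef_pos: [529.8, 14.0, 169.6]
tcp_rot: [-3.141, -0.476, 0.055]
contact_force: [-2.4, -0.9, 2.5]
opening: 0.002
grasp_force: 2.4
```

Request:
step_arm --moves '[[[0, 0, 0], [0, 0, 0.005], -1], [[0, 0, 0], [0, 0, 0.005], -1]]'

```text
clock: 4.2
eef_pos: [530.3, 14.1, 168.6]
tcp_rot: [-3.141, -0.476, 0.055]
contact_force: [-2.0, 0.1, 1.8]
opening: 0.002
grasp_force: 1.7
```

```bash
python3 -c "
from g import *
im={c:imaging.grab_frame(c) for c in('wrist','side')}
a=im['wrist'][130:330,190:390];b=im['side'][150:250,170:270]
f=lambda i:cv2.resize(i[:,:,::-1],(400,400),interpolation=cv2.INTER_CUBIC)
cv2.imwrite('pics/ws2.png',np.hstack([f(a),f(b)]))
st=telemetry.sense();print(st['contact_force'],st['wrist_torque'])
"
```

```text
[-1.52921732  0.00307702  2.25015145] [ 0.06159883  0.20834838 -0.00328403]
```

View pics/ws2.png

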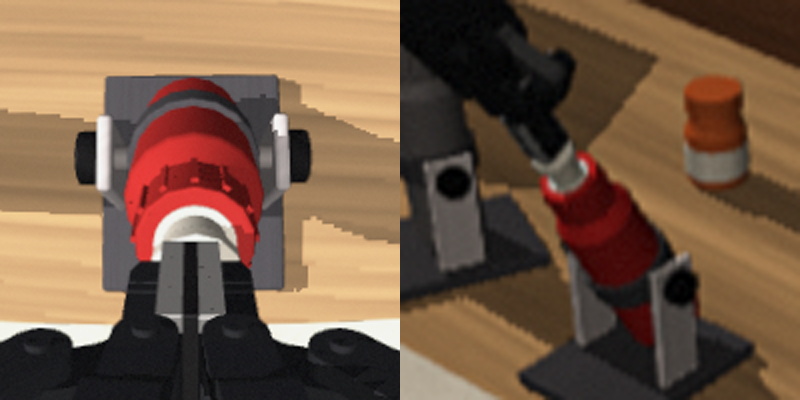

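Request:
step_arm --moves '[[[0, 0, 0], [0, 0, 0.005], -1], [[0, 0, 0], [0, 0, 0.005], -1]]'

```text
clock: 4.5
eef_pos: [530.8, 14.1, 167.5]
tcp_rot: [-3.141, -0.476, 0.055]
contact_force: [-0.2, 1.0, 1.0]
opening: 0.001
grasp_force: 0.4
```

Request:
step_arm --moves '[[[0, 0, 0], [0, 0, 0.005], -1], [[0, 0, 0], [0, 0, 0.005], -1]]'

```text
clock: 4.7
eef_pos: [531.0, 14.1, 166.4]
tcp_rot: [-3.141, -0.475, 0.055]
contact_force: [0.3, -0.1, 0.1]
opening: -0.003
grasp_force: 0.0
```

Request:
step_arm --moves '[[[0, 0, 0], [0, 0, 0.005], -1], [[0, 0, 0], [0, 0, 0.005], -1]]'

```text
clock: 4.9
eef_pos: [531.3, 14.1, 166.0]
tcp_rot: [-3.141, -0.476, 0.055]
contact_force: [-6.9, 0.5, 10.2]
opening: 0.003
grasp_force: 5.5
```

Request:
step_arm --moves '[[[0, 0, 0], [0, 0, 0.004], -1], [[0, 0, 0], [0, 0, 0.004], -1]]'

```text
clock: 5.1
eef_pos: [531.6, 14.1, 165.9]
tcp_rot: [-3.141, -0.476, 0.055]
contact_force: [-15.6, 0.2, 21.4]
opening: -0.002
grasp_force: 12.9
```

Request:
step_arm --moves '[[[0, 0, 0], [0, 0, -0.01], -1], [[0, 0, 0], [0, 0, -0.06], -1], [[0, 0, 0], [0, 0, -0.15], 1], [[0, 0, 0], [0, 0, -0.2], 1], [[0, 0, 0], [0, 0, -0.2], 1], [[0, 0, 0], [0, 0, -0.2], 1], [[0, 0, 0], [0, 0, -0.2], 1], [[0, 0, 0], [0, 0, -0.2], 1]]'

```text
clock: 5.9
eef_pos: [513.5, 13.1, 200.1]
tcp_rot: [-3.141, -0.475, 0.055]
contact_force: [0.4, 0.5, 0.2]
opening: 0.991
grasp_force: 0.0
```

```bash
python3 -c "
from g import *
im={c:imaging.grab_frame(c) for c in('wrist','side')}
a=im['wrist'][110:310,190:390];b=im['side'][150:250,170:270]
f=lambda i:cv2.resize(i[:,:,::-1],(400,400),interpolation=cv2.INTER_CUBIC)
cv2.imwrite('pics/ws3.png',np.hstack([f(a),f(b)]))
print(rel(*goal(145)))
for d in(84,101):
 p,_=goal(d);print(d,proj('side',p),proj('scene',p))
c=imaging.calibration('wrist');M=np.array(c['cam_to_world'])
for t in(.42,.476,.53):
 for d in(84,101):
  x,_=goal(d,t)
  v=M[:3,:3].T@(x-M[:3,3]);v=v*[1,-1,-1];w=np.arctan2(np.hypot(v[0],v[1]),v[2]);q=v[:2]/np.hypot(v[0],v[1])*w
  print(t,d,(c['cx']+c['fx']*q[0]-190)*2,(c['cy']+c['fy']*q[1]-110)*2)
  q=proj('side',x);print('  side crop',(q[0]-170)*4,(q[1]-150)*4)
"
```

```text
([-0.0008, 0.0014, -0.0001], [-0.0028, -0.0002, -0.0225])
84 (np.float64(211.45424514206678), np.float64(193.16053736188442)) (np.float64(283.77277104832984), np.float64(164.6940177907376))
101 (np.float64(208.0988811960579), np.float64(188.4188371110548)) (np.float64(281.16917079127876), np.float64(158.6451474183138))
0.42 84 193.3374722904465 220.20359156695184
  side crop 171.24743545074716 166.34056648686806
0.42 101 193.64691137251236 235.74693073844145
  side crop 159.03292812442533 146.04144509763012
0.476 84 193.30916779543895 233.85810040163778
  side crop 165.81698056826713 172.6421494475377
0.476 101 193.60554602045738 253.34206455275967
  side crop 152.3955247842316 153.67534844421925
0.53 84 193.27726798609513 246.5669127832137
  side crop 160.75920182018558 179.01233258275647
0.53 101 193.55910974079143 269.58917447376814
  side crop 146.21166834118185 161.4033466190183
```

View pics/ws3.png

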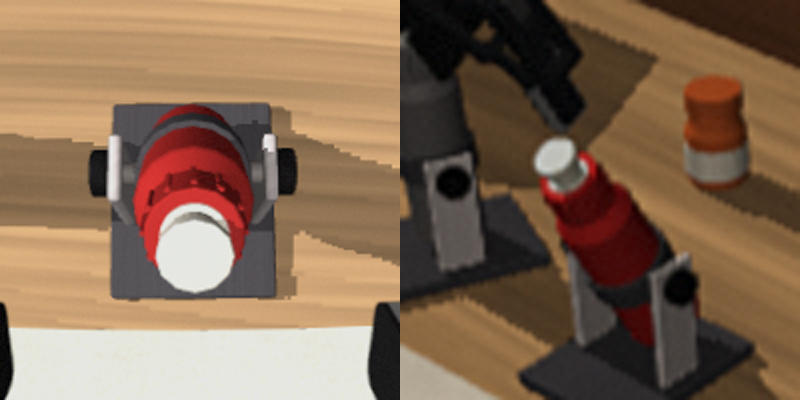

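Request:
step_arm --moves '[[[0, 0, 0], [-0.003, 0, 0.1], 1], [[0, 0, 0], [-0.003, 0, 0.2], 1], [[0, 0, 0], [-0.003, 0, 0.3], 1], [[0, 0, 0], [-0.003, 0, 0.37], 1], [[0, 0, 0], [-0.003, 0, 0.392], 1], [[0, 0, 0], [-0.003, 0, 0.392], 1]]' --squeeze 25

```text
clock: 6.6
eef_pos: [548.7, 15.1, 129.9]
tcp_rot: [-3.141, -0.474, 0.055]
contact_force: [-0.1, -0.5, 0.2]
opening: 0.999
grasp_force: 0.0
```

Request:
step_arm --moves '[[[0, 0, 0], [0, 0, 0], -1], [[0, 0, 0], [0, 0, 0], -1], [[0, 0, 0], [0, 0, 0], -1], [[0, 0, 0], [0, 0, 0], -1], [[0, 0, 0], [0, 0, 0], -1], [[0, 0, 0], [0, 0, 0], -1]]' --squeeze 25

```text
clock: 7.2
eef_pos: [549.1, 14.1, 131.6]
tcp_rot: [3.141, -0.477, 0.055]
contact_force: [-6.7, -10.5, 9.6]
opening: 0.388
grasp_force: 23.8
```

```bash
python3 -c "
from g import *
st=telemetry.sense();h,ex,ey,u=frame(s.x);print((st['eef_pos']-h)@np.c_[ex,ey,u],np.linalg.norm(st['eef_pos']-h),(st['eef_pos']-h)@ex, st['contact_force'],st['wrist_torque'],st['grasp_force'])
v=st['eef_pos']-h;rr=np.hypot(v@ex,v[2]);a=np.arctan2(-(v@ex),v[2]);print(rr,a)
R0=R.from_euler('xyz',st['tcp_rot'])
for k in range(1,9):
  t=a*(1-k/8)
  p=h+rr*(-np.sin(t)*ex+[0,0,np.cos(t)])+(v@ey)*ey
  q=R.from_rotvec(ey*(a*k/8))*R0
  print(rel(p,q))
"
```

```text
[-28.32212994  -0.96591604  63.29256158] 63.30455823705794 -28.32212993702171 [ -6.67763907 -10.50446376   9.62161741] [-1.64872889  0.31270263 -0.8556632 ] 23.78123313188553
63.29718871956701 0.46390845187216123
([-0.0, -0.0738, -0.0], [0.0183, -0.0, 0.0008])
([-0.0001, -0.1477, -0.0001], [0.0366, -0.0, 0.0026])
([-0.0001, -0.2215, -0.0001], [0.0547, -0.0, 0.0055])
([-0.0001, -0.2953, -0.0001], [0.0726, -0.0, 0.0094])
([-0.0001, -0.3692, -0.0002], [0.0903, -0.0, 0.0144])
([-0.0002, -0.443, -0.0002], [0.1076, -0.0, 0.0204])
([-0.0002, -0.5168, -0.0002], [0.1246, -0.0001, 0.0274])
([-0.0002, -0.5907, -0.0003], [0.1412, -0.0001, 0.0353])
```

Request:
step_arm --moves '[[[0, 0, 0], [0, 0.005, -0.006], -1], [[0, 0, 0], [0, 0.005, -0.006], -1]]'

```text
clock: 7.4
eef_pos: [548.9, 13.9, 131.8]
tcp_rot: [-3.141, -0.477, 0.055]
contact_force: [7.1, -1.1, -10.2]
opening: 0.391
grasp_force: 30.1
```

Request:
step_arm --moves '[[[0, -0.0758, 0], [0.0188, 0, 0.0006], -1], [[0, -0.1516, 0], [0.0376, 0, 0.0022], -1], [[0, -0.2274, 0], [0.0561, 0, 0.005], -1], [[0, -0.303, 0], [0.0747, 0, 0.0089], -1], [[0, -0.303, 0], [0.0747, 0, 0.0089], -1]]'

```text
clock: 7.9
eef_pos: [562.6, 14.8, 136.6]
tcp_rot: [-3.141, -0.235, 0.055]
contact_force: [-0.6, -1.4, -0.3]
opening: 0.388
grasp_force: 31.5
```

Request:
step_arm --moves '[[[0, -0.0758, 0], [0.0188, 0, 0.0006], -1], [[0, -0.1516, 0], [0.0376, 0, 0.0022], -1], [[0, -0.2274, 0], [0.0561, 0, 0.005], -1], [[0, -0.303, 0], [0.0747, 0, 0.0089], -1], [[0, -0.303, 0], [0.0747, 0, 0.0089], -1], [[0, -0.303, 0], [0.0747, 0, 0.0089], -1]]'

```text
clock: 8.5
eef_pos: [577.5, 15.7, 138.3]
tcp_rot: [-3.141, -0.003, 0.055]
contact_force: [2.4, 0.0, -10.5]
opening: 0.387
grasp_force: 30.8
```

```bash
python3 -c "
from g import *
st=telemetry.sense();print(st['wrist_torque'])
im={c:imaging.grab_frame(c) for c in('scene','side')}
a=im['scene'][120:240,240:360];b=im['side'][130:250,170:290]
f=lambda i:cv2.resize(i[:,:,::-1],(400,400),interpolation=cv2.INTER_CUBIC)
cv2.imwrite('pics/ws4.png',np.hstack([f(a),f(b)]))
"
```

```text
[-0.19216918 -0.3535604  -0.01830906]
```

Request:
step_arm --moves '[[[0, 0, 0], [0, 0, 0], 1], [[0, 0, 0], [0, 0, 0], 1], [[0, 0, 0], [0, 0, 0], 1], [[0, 0, 0], [0, 0, 0], 1], [[0, 0, 0], [0, 0, 0], 1]]'

```text
clock: 9.1
eef_pos: [577.6, 15.7, 139.1]
tcp_rot: [-3.141, -0.0, 0.055]
contact_force: [-0.5, -0.0, 0.2]
opening: 0.999
grasp_force: 0.0
```

Request:
step_arm --moves '[[[0, 0, 0], [0, 0, -0.1], 1], [[0, 0, 0], [0, 0, -0.25], 1], [[0, 0, 0], [0, 0, -0.45], 1], [[0, 0, 0], [0, 0, -0.6], 1], [[0, 0, 0], [0, 0, -0.6], 1], [[0, 0, 0], [0, 0, -0.6], 1]]'

```text
clock: 9.7
eef_pos: [577.7, 15.6, 259.3]
tcp_rot: [-3.141, -0.001, 0.055]
contact_force: [-0.3, 0.4, 0.1]
opening: 1.001
grasp_force: 0.0
```

```bash
python3 -c "
from g import *
im={c:imaging.grab_frame(c) for c in('wrist','scene','side')}
a=im['wrist'][110:310,190:390];b=im['side'][140:240,180:280];d=im['scene'][120:220,250:350]
f=lambda i:cv2.resize(i[:,:,::-1],(400,400),interpolation=cv2.INTER_CUBIC)
cv2.imwrite('pics/ws5.png',cv2.resize(np.hstack([f(a),f(b),f(d)]),(800,267),interpolation=cv2.INTER_AREA))
cv2.imwrite('pics/ws5.png',np.vstack([np.hstack([f(a)[:300,50:350],f(b)[:300,:300]]),np.hstack([f(d)[:300,:300],f(a)[100:,50:350]])]))
c=imaging.calibration('wrist');M=np.array(c['cam_to_world'])
for t in(-.05,0,.05):
  x,_=goal(101,t)
  v=M[:3,:3].T@(x-M[:3,3]);v=v*[1,-1,-1];w=np.arctan2(np.hypot(v[0],v[1]),v[2]);q=v[:2]/np.hypot(v[0],v[1])*w
  print(t,'wrist',(c['cx']+c['fx']*q[0]-190)*2-50,(c['cy']+c['fy']*q[1]-110)*2)
  q=proj('side',x);print('  side crop',(q[0]-180)*4+300,(q[1]-140)*4)
  q=proj('scene',x);print('  scene crop',(q[0]-250)*4,(q[1]-120)*4+300)
"
```

```text
-0.05 wrist 140.21541910819678 191.79286787735447
  side crop 480.01019734747456 140.3236595460438
  scene crop 200.50702479681217 470.63220213495504
0 wrist 140.20849945875818 205.2023382352209
  side crop 473.3400117702447 143.46606715154235
  scene crop 193.0039179814362 467.4042068177034
0.05 wrist 140.20087642152043 218.22386320454524
  side crop 466.6648770862039 147.04017958044642
  scene crop 185.50209062847375 464.5211990766737
```

View pics/ws5.png

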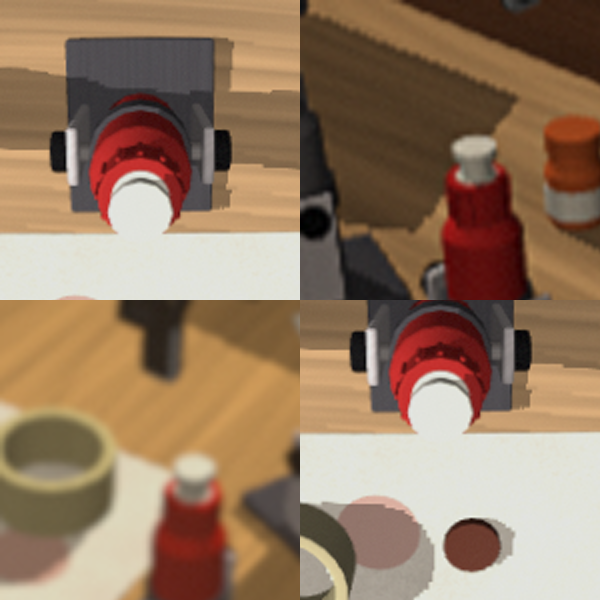

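```bash
python3 -c "
from rig import r
print(r.sign_off())"
```

```text
the job is handed in; nothing more can be done
None
```

The red dispenser's cap was pressed until it clicked and went hard at about 26 N. I then swung the bottle upright (within about 0.01 rad by the cameras), let go and backed the arm clear, and handed the job in at about 10 s with the cap still shut and nothing else touched.

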